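# Set the tilt stage with the pendulum angle gauge and hold it for clamping

## Task

Set the slack tilt stage to the angle preset on the pendulum angle gauge: pick the gauge up by its black grip and slide its bore gently down onto the stage's pin until its foot sits flush on the table, dial facing you and square to the stage. Rock gauge and stage together until the swinging needle comes to rest between the two prongs of the red fork. Finish while still holding the gauge there, flush and on the mark, ready for the clamp to be tightened (let go, it falls over), and leave everything else on the bench where it is.

Things in the scene. Friction and masses are not known exactly. Their poses are not given: they have to be found in the camera images.
- gauge: loose pendulum angle gauge, 0.35 kg, standing upright: steel foot 40 x 84 x 26 mm (x, y, z) with a 14 mm vertical through bore in its middle; blue round case, diameter 94 mm, white dial centred 78 mm up; ribbed black grip on top, 14 mm thick (x), 38 mm wide (y), 125 to 166 mm up. Origin: centre of the underside; z up along the bore, -x out of the dial (towards the robot at yaw 0).
- grip (a point): point in the middle of the gauge's black grip, 148 mm above the gauge's underside; axes as the gauge. With the TCP here the fingertips stay just above the round case. The grip is pinched across its 14 mm thickness (gauge x).
- bore_mouth (a point): centre of the bore's lower mouth, on the gauge's underside (same place as the gauge's origin); axes as the gauge
- needle (a joint): black pendulum needle on the dial (rad), about the gauge's x axis; hangs plumb by its weight and swings up to a second after a movement. 0: points to the middle of the foot; leaning the gauge by +a about its x axis (its top to the right, seen from the robot) makes it read -a.
- needle_tip (a point): tip of the needle, 37 mm below the dial centre; z axis along the needle
- fork (a joint): red two-pronged fork, the set mark on the dial (rad), same axis, zero and sign as the needle; preset between -0.40 and -0.16, it stays as set. On the mark, the needle's value equals the fork's; the needle hangs clear of both prongs within 0.06 rad of the middle.
- fork_gap (a point): middle of the fork's gap, 37 mm from the dial centre; z axis along the fork
- stage: grey base of the tilt stage, 118 x 128 mm, fixed to the bench, with two cheeks and a slack black clamp knob on its front (-x) side. Origin: centre of its underside, z up. The trunnion (tilt axis) runs along its x axis, 42 mm above the underside.
- cradle (a joint): tilt of the stage's table about the stage's +x axis (rad), -0.5 to 0.5; 0 is level, positive lowers the right side (-y) and leans the pin to the right, seen from the robot. Friction 0.02 N m: it stays where it is when empty and falls to its stop under the free gauge. Starts between -0.20 and 0.04.
- seat (a point): centre of the table's upper face (86 x 104 mm), at the foot of the pin, 22 mm above the trunnion; axes of the table: z along the pin, x along the trunnion
- pin_top (a point): top of the pin, 22 mm above the seat; the pin is 12 mm in diameter, its last 7 mm tapering to 6 mm; axes of the table
- timer: bystander: flat white timer, 60 x 62 x 16 mm; origin: centre of the underside
- wipes_box: bystander: green carton, 66 x 108 x 72 mm; origin: centre of the underside
- petri_1: bystander: white round dish, 61 mm across, 16 mm high; origin: centre of the underside
- marker_black: bystander: black and white marker pen lying down, 135 mm long; origin: its middle, at the underside
There are look-alikes about, which are no part of the job. Of the things that look like the gauge, the smaller one is meant.

How it is judged:
By the outcome, as a careful person would: the job done as asked, in the order asked, and still so for the second after the job is handed in, while the arm keeps its last pose, push and grip.
It also fails if it takes over 40 s, if anything falls off the work surface, if the arm or the gripper's body presses on something with over 40 N, if the wrist force passes 120 N, or if a joint passes its speed limit or range.

## Robot

A 7-joint arm with a two-finger parallel gripper is mounted at the origin on a cart in front of the work surface, level with it; the furniture and walls round the work are solid. World frame = base frame: x ahead of the robot, y to its left, z up, the work surface at z = 0. Lengths are in m, angles in rad, forces in N, time in s.
With the tool pointing down it reaches from about 0.35 to 0.9 m from the base axis. Payload 7.2 kg.
Tool frame: the origin (TCP) lies between the finger pads, 19 mm behind the fingertips; this is the grasp point; z points along the fingers, y is the line along which they close (so a half turn about z gives the same grasp; the last joint's range is limited). The gripper opens to 88 mm and grips with 3 to 60 N. Pads are 20 mm wide; open, the fingers measure 115 mm over their backs; the gripper's body (75 mm by 178 mm) begins 61 mm behind the grasp point.
Start: joints at [1.207, 0.411, -0.013, 1.596, 0.006, 1.134, -0.082], TCP at [0.182, -0.598, 0.241] pointing down, gripper open.
Joint ranges: [-2.95, 2.95], [-0.29, 1.99], [-1.47, 1.44], [0.14, 2.54], [-1.03, 4.17], [0.13, 1.85], [-2.86, 2.86]. Speed limits (rad/s): [2.39, 2.39, 3.01, 3.01, 3.14, 3.14, 3.14].

## Interface

Orientations are given as a unit quaternion [x, y, z, w].
In Python, from bench import bot, capture, nets gives the robot as it stands.
- The arm moves only by the tool servo_tool, never from a script. Its argument "series" is a list of rows, each an object of numbers: "tx", "ty", "tz": the shift along the tool's x, y, z in m; "roll": the turn about the tool's z in rad. A call has 1 to 20 rows; each row shifts and turns the commanded pose from where the row before left it, along the tool's axes as they then stand; what a row does not reach is not made up. A row lasts 1/8 s, in which the tool goes at most 62.5 mm and 10.7 degrees, less where a joint would pass 70% of its speed; a pose out of reach is approached as far as the arm can. A call with a gripper value outside its range is refused whole. "fingers" is the finger opening in m, from 0 to 0.0878, set as the call begins (left out, the last holds). The fingers move at their own pace and stop on an object; the grip force is fixed at half the most. Time passes only in rows, so rows that do not move let the fingers close. It gives the time, the measured TCP pose, the force, the opening and the grip force at its end, in the units of the state.
- bot.sense(): the state, without advancing time (a new reading comes with each control period).
- capture(name): name is "scene" or "side" or "wrist"; returns a dict with "frame" (480x640x3 uint8, red, green, blue), "range_z" (480x640 float32, m along the optical axis (not along the pixel's ray), 0 where there is no reading), "fovy" (degrees; the focal length in pixels is half the picture's height over the tangent of half this angle, whatever the lens; pixels are square), "cx", "cy" (the principal point, pixels), "k1" (the pictures are not rectified: a ray, as slopes to the right and down, at radius r is drawn at 1 + k1 r^2 times it, then the intrinsics apply), "R" (3x3) and "t" (3): a world point X has camera coordinates R X + t. Camera axes: x right, y down, z forward; pixel columns grow to the right and rows downward; lengths in m; the calibration is good to about 2 mm. A picture is of the moment at which its call begins.
- bot.hand_in(): hands the job in; it is judged then, once.
Trained networks look in the newest picture that a camera, given by its name, has taken for a name from the list of things; names that differ only in an ending like _2 or _b are one class to them, and where a whole thing is asked for, a point or a joint stands for the part that bears it (a point fixed in the world has none). Each returns a list of dicts, best first, with "conf" (0 to 1); they miss things now and then, are a little off and sometimes report something else, mostly with a low value. They report only what shows in the picture. A call takes as long as a camera call. They do not tell look-alikes from the thing itself.
- nets.masks_of(camera, thing): "pixels" (480x640 bool, what is visible of it) and "location" ([row, column] in pixels, amid what is visible of it).
The state is a dict: "time_s": time; "qpos": joint angles; "qd": joint speeds; "joint_efforts": joint torques, N m; "tool_pos": TCP position; "ee_rot": TCP orientation; "force": force on the tool from outside, world axes, zero at the start; "ft_torque": the same for the moment, N m; "width": finger opening in m; "gripper_force": force on a finger pad.
Only numpy, scipy, OpenCV 4.12 (cv2) and the standard library are available. Lean on these libraries where they do the work, as an engineer would, in place of code of your own. Each camera call takes 0.05 s, during which the arm holds its last target. There are 200 camera calls.

## Working session

There is one attempt and no reset: what is moved stays moved. The work goes in short steps, Python scripts to look and compute and a tool call to move; the robot and the scene stay as the last step left them, time stands still between calls to the robot, and variables do not carry over. Pictures are saved under pics/ and viewed, at most 10 in all, crops included, and the job is handed in when it is done.

Besides the shell and the picture viewer there is one more tool, called after "Call:" in YAML: its name, and indented under it one key for each argument. servo_tool: Moves the arm, as the interface text tells. Its arguments: {"type":"object","properties":{"series":{"type":"array"},"fingers":{"type":"number"}},"required":["series"]}

```bash
mkdir -p pics
cat > h.py <<'E'
import numpy as np, cv2
from bench import bot, capture, nets
def pts(c, rc):
    """world points for Nx2 (row,col) using range"""
    rc=np.atleast_2d(rc).astype(int); f=240/np.tan(np.radians(c['fovy'])/2)
    K=np.array([[f,0,c['cx']],[0,f,c['cy']],[0,0,1.]])
    d=np.array([c['k1'],0,0,0,0.])
    uv=cv2.undistortPoints(rc[:,::-1].astype(float).reshape(-1,1,2),K,d).reshape(-1,2)
    z=c['range_z'][rc[:,0],rc[:,1]]
    X=np.c_[uv*z[:,None],z]; return ((X-c['t'])@c['R'])[z>0]
def proj(c,X):
    f=240/np.tan(np.radians(c['fovy'])/2); X=np.atleast_2d(X)@c['R'].T+c['t']
    s=X[:,:2]/X[:,2:]; s=s*(1+c['k1']*(s**2).sum(1,keepdims=True))
    return s*f+[c['cx'],c['cy']]
def save(n,im): cv2.imwrite('pics/'+n,im[...,::-1])
E
python3 - <<'E'
from h import *
s=bot.sense(); print({k:np.round(v,3) for k,v in s.items()})
ims=[]
for n in ('scene','side'):
    c=capture(n); save(n+'0.png',c['frame']); print(n,c['fovy'],c['k1'],'campos',np.round(-c['R'].T@c['t'],3))
    for th in ('gauge','stage','seat','pin_top','grip','timer','wipes_box','petri_1','marker_black'):
        for m in nets.masks_of(n,th)[:4]:
            P=pts(c,np.argwhere(m['pixels']))
            if len(P): print(th,round(m['conf'],2),np.round(m['location']),m['pixels'].sum(),'med',np.round(np.median(P,0),3),'lo',np.round(np.percentile(P,2,0),3),'hi',np.round(np.percentile(P,98,0),3))
E
```

```text
{'time_s': np.float64(0.0), 'qpos': array([ 1.207,  0.412, -0.013,  1.597,  0.006,  1.134, -0.082]), 'qd': array([ 0.001, -0.001,  0.   ,  0.001,  0.   , -0.001, -0.001]), 'joint_efforts': array([-1.0000e-03, -5.8796e+01,  6.4100e-01, -2.9107e+01, -5.4000e-02,
        1.8000e-02,  0.0000e+00]), 'tool_pos': array([ 0.182, -0.597,  0.241]), 'ee_rot': array([ 0.989,  0.147, -0.   , -0.001]), 'force': array([ 0.195, -0.827,  0.296]), 'ft_torque': array([0.033, 0.044, 0.001]), 'gripper_force': np.float64(0.0), 'width': np.float64(0.088)}
scene 42.15108641441359 0.05365237191189926 campos [-0.601  0.835  0.868]
gauge 0.69 [257. 434.] 1478 med [ 0.417 -0.256  0.072] lo [ 0.397 -0.303  0.006] hi [ 0.442 -0.217  0.167]
gauge 0.64 [238. 252.] 2989 med [0.75  0.105 0.101] lo [0.703 0.048 0.007] hi [0.801 0.151 0.23 ]
stage 0.59 [292. 302.] 1970 med [0.535 0.088 0.038] lo [0.492 0.014 0.005] hi [0.602 0.138 0.074]
seat 0.6 [276. 298.] 893 med [0.549 0.08  0.067] lo [0.507 0.025 0.005] hi [0.677 0.127 0.079]
pin_top 0.82 [277. 303.] 882 med [0.548 0.08  0.067] lo [0.507 0.025 0.053] hi [0.599 0.1
[... 1240 characters left out ...]
med [0.55  0.075 0.064] lo [0.51  0.023 0.01 ] hi [0.598 0.125 0.072]
pin_top 0.84 [271. 284.] 1421 med [0.55  0.077 0.064] lo [0.51  0.026 0.057] hi [0.595 0.125 0.072]
grip 0.9 [255. 436.] 1434 med [ 0.417 -0.254  0.069] lo [ 0.397 -0.303  0.004] hi [ 0.441 -0.217  0.166]
grip 0.87 [208. 240.] 2637 med [0.747 0.101 0.102] lo [0.703 0.052 0.009] hi [0.797 0.147 0.229]
wipes_box 0.61 [221. 462.] 1137 med [ 0.476 -0.388  0.072] lo [ 0.436 -0.451  0.004] hi [ 0.528 -0.337  0.076]
petri_1 0.67 [216. 399.] 332 med [ 0.597 -0.282  0.016] lo [ 0.571 -0.311  0.003] hi [ 0.627 -0.258  0.019]
marker_black 0.84 [330. 352.] 348 med [ 0.372 -0.001  0.01 ] lo [ 0.36  -0.065 -0.002] hi [0.389 0.062 0.016]
```

```bash
ls pics
```

```text
scene0.png
side0.png
```

View pics/side0.png

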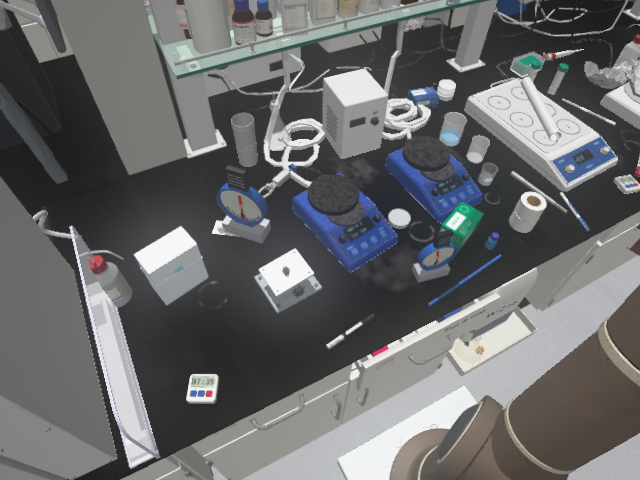

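View pics/scene0.png

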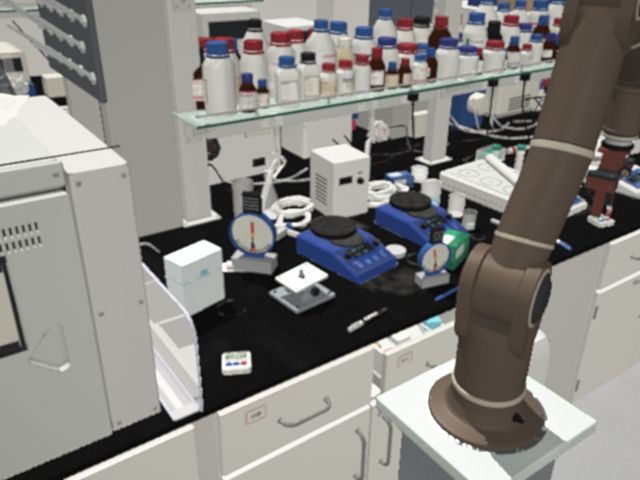

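Candidates for the gauge, in side pixels (row, col): the small one at (258,434), whose top is 166 mm up, and the large one at (207,243), about 230 mm up. I choose the small one. Next I check it in a crop and fit the poses.

Run:
```python
from h import *
def plane(P):
    m=np.median(P,0)
    for _ in range(6):
        d=P-m; n=np.linalg.svd(d-d.mean(0),full_matrices=False)[2][2]
        e=abs((P-P.mean(0))@n); P=P[e<max(.0025,np.percentile(e,90))]; m=P.mean(0)
    return n,m,P
crops=[]
for n in ('scene','side'):
    c=capture(n)
    g=[m for m in nets.masks_of(n,'gauge') if abs(m['location'][1]-434)<20][0]
    P=pts(c,np.argwhere(g['pixels']))
    G=P[(P[:,2]>.132)&(P[:,2]<.172)]; r=cv2.minAreaRect((G[:,:2]*1000).astype(np.float32)); print(n,'grip',len(G),np.round(np.median(G,0),4),np.round((G.min(0)+G.max(0))/2,4),r)
    D=P[(P[:,2]>.045)&(P[:,2]<.115)]; nn,m,Q=plane(D); nn*=-np.sign(nn[0]); print(' dial n',np.round(nn,3),'m',np.round(m,4),len(Q),'yaw',np.arctan2(-nn[1],-nn[0]))
    F=P[(P[:,2]>.020)&(P[:,2]<.030)]; print(' foot',len(F),cv2.minAreaRect((F[:,:2]*1000).astype(np.float32)))
    s=max(nets.masks_of(n,'seat'),key=lambda m:m['conf'])
    S=pts(c,np.argwhere(s['pixels'])); S=S[(S[:,2]>.045)&(S[:,2]<.1)]; nn,m,Q=plane(S); nn*=np.sign(nn[2])
    print(' seat n',np.round(nn,3),'tilt',np.arctan2(-nn[1],nn[2]),'m',np.round(m,4),len(Q),cv2.minAreaRect((Q[:,:2]*1000).astype(np.float32)))
    H=S[((S-m)@nn>.008)]; print(' pin',len(H),np.round(np.median(H,0),4), np.round(H[H[:,2]>H[:,2].max()-.005].mean(0),4) if len(H) else '')
    f=c['frame']; r0,c0=map(int,g['location']); a=f[r0-50:r0+50,c0-45:c0+45]; r1,c1=map(int,s['location']); b=f[r1-50:r1+50,c1-45:c1+45]
    crops.append(np.hstack([cv2.resize(x,None,fx=3,fy=3,interpolation=cv2.INTER_CUBIC) for x in (a,b)]))
save('crop1.png',cv2.resize(np.vstack(crops),(540,600)))
```

```text
scene grip 199 [ 0.4164 -0.2567  0.1528] [ 0.4188 -0.259   0.1519] ((419.1752624511719, -259.6446228027344), (41.743385314941406, 21.513286590576172), 79.63176727294922)
 dial n [-0.981  0.194 -0.007] m [ 0.4185 -0.2632  0.0796] 367 yaw -0.1949654290286996
 foot 172 ((419.9656982421875, -261.80303955078125), (91.55082702636719, 49.30697250366211), 75.39105224609375)
 seat n [-0.014  0.09   0.996] tilt -0.09009814461519812 m [0.5499 0.0778 0.0671] 576 ((550.797119140625, 76.06184387207031), (90.68657684326172, 109.27136993408203), 5.882798671722412)
 pin 25 [0.5498 0.0782 0.0814] [0.5493 0.0789 0.0908]
side grip 218 [ 0.4177 -0.2576  0.157 ] [ 0.4207 -0.26    0.1508] ((420.7980041503906, -260.5377197265625), (39.23295211791992, 15.011709213256836), 77.75749969482422)
 dial n [-0.98   0.199  0.009] m [ 0.4185 -0.2636  0.0763] 367 yaw -0.20078810295714924
 foot 257 ((420.4549865722656, -262.129150390625), (88.55216979980469, 40.82606887817383), 77.07769012451172)
 seat n [-0.011  0.091  0.996] tilt -0.09130718547655484 m [0.5521 0.0763 0.0638] 1157 ((553.4757080078125, 75.16445922851562), (88.44084930419922, 103.42534637451172), 5.443596839904785)
 pin 26 [0.5511 0.0776 0.0814] [0.5521 0.0773 0.084 ]
```

View pics/crop1.png

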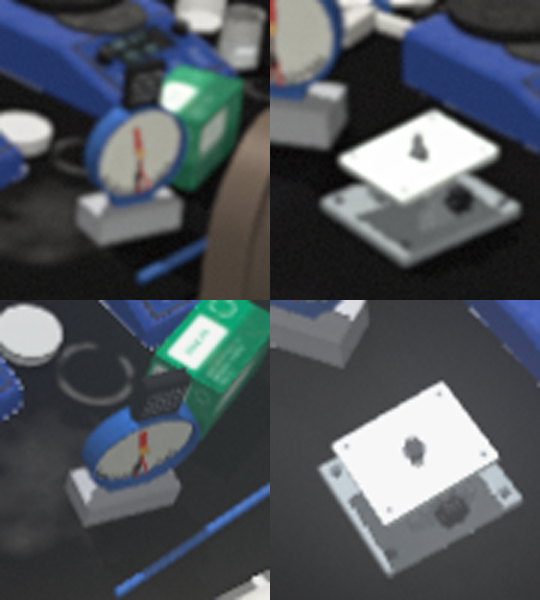

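The crop confirms the choice: small gauge, white dial, red fork and black needle at about (145,150), black ribbed grip on top. The stage has a white table with its pin at about (420,150), tilted left by about 0.09. Next I move in front of the gauge and roll to align.

Call:
servo_tool:
  series:
    - {"tx": 0.026, "ty": -0.034, "tz": -0.007}
    - {"tx": 0.026, "ty": -0.034, "tz": -0.007}
    - {"tx": 0.026, "ty": -0.034, "tz": -0.007}
    - {"tx": 0.026, "ty": -0.034, "tz": -0.007}
    - {"tx": 0.026, "ty": -0.034, "tz": -0.007}
    - {"tx": 0.026, "ty": -0.034, "tz": -0.007}
    - {"tx": 0.026, "ty": -0.034, "tz": -0.007}
    - {"tx": 0.026, "ty": -0.034, "tz": -0.007}
    - {"tx": 0.026, "ty": -0.034, "tz": -0.007}
    - {"roll": -0.178}
    - {"roll": -0.178}
    - {"roll": -0.178}
    - {"roll": -0.178}
    - {"roll": -0.178}
    - {"roll": -0.178}
    - {}
  fingers: 0.06

```text
schema error: expected keys tx, ty, tz, roll
```

```bash
cat >> h.py <<'E'
from scipy.spatial.transform import Rotation as R
def st():
    s=bot.sense(); T=R.from_quat(s['ee_rot']).as_matrix(); print('t',s['time_s'],'tcp',np.round(s['tool_pos'],4),'ty ang',round(np.arctan2(T[1,1],T[0,1]),4),'z',np.round(T[:,2],3),'F',np.round(s['force'],2),'M',np.round(s['ft_torque'],2),'w',np.round([s['width'],s['gripper_force']],4),'q7',s['qpos'][6].round(2)); return s,T
def togo(target):
    s,T=st(); print('tool delta',np.round(T.T@(np.array(target)-s['tool_pos']),4))
E
python3 - <<'E'
from h import *
c=capture('wrist'); save('w1.png',c['frame']); print('cam',-c['R'].T@c['t'],'fwd',c['R'][2],c['fovy']); togo([.4203,-.2605,.148])
for th in('gauge','fork','needle'):
  for m in nets.masks_of('wrist',th): print(th,m['conf'],m['location'])
E
```

```text
cam [ 0.2539068  -0.57592052  0.38405314] fwd [-0.25713324 -0.07826868 -0.96320118] 70.58046731432596
t 1.35 tcp [ 0.1822 -0.5979  0.2413] ty ang -1.275 z [ 0. -0. -1.] F [-1.01  0.1  -0.73] M [ 0.01 -0.02  0.08] w [0.0878 0.    ] q7 -0.08
tool delta [ 0.3261 -0.2533  0.0933]
```

View pics/w1.png

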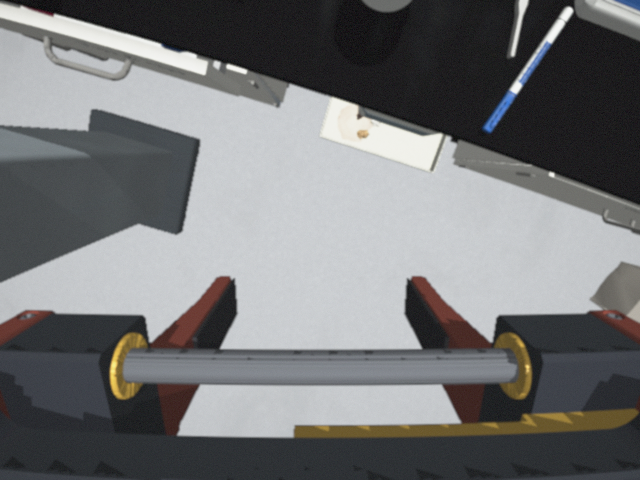

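Call:
servo_tool:
  series:
    - {"tx": 0, "ty": 0, "tz": 0, "roll": -0.176}
    - {"tx": 0, "ty": 0, "tz": 0, "roll": -0.176}
    - {"tx": 0, "ty": 0, "tz": 0, "roll": -0.176}
    - {"tx": 0, "ty": 0, "tz": 0, "roll": -0.176}
    - {"tx": 0, "ty": 0, "tz": 0, "roll": -0.176}
    - {"tx": 0, "ty": 0, "tz": 0, "roll": -0.176}
    - {"tx": 0, "ty": 0, "tz": 0, "roll": -0.176}
    - {"tx": 0, "ty": 0, "tz": 0, "roll": -0.176}
    - {"tx": 0, "ty": 0, "tz": 0, "roll": -0.176}
    - {"tx": 0, "ty": 0, "tz": 0, "roll": -0.176}
    - {"tx": 0, "ty": 0, "tz": 0, "roll": -0.176}
    - {"tx": 0, "ty": 0, "tz": 0, "roll": -0.176}
    - {"tx": 0, "ty": 0, "tz": 0, "roll": -0.176}
    - {"tx": 0, "ty": 0, "tz": 0, "roll": -0.176}
    - {"tx": 0, "ty": 0, "tz": 0, "roll": -0.176}

```text
time_s: 3.38
tool_pos: [0.1821, -0.5979, 0.2414]
ee_rot: [0.1, 0.995, -0.0, -0.0]
force: [-0.6, 0.6, -0.3]
width: 0.0875
gripper_force: 0.0
```

Call:
servo_tool:
  series:
    - {"tx": -0.007, "ty": 0.038, "tz": 0.0, "roll": 0}
    - {"tx": -0.007, "ty": 0.038, "tz": 0.003, "roll": 0}
    - {"tx": -0.007, "ty": 0.038, "tz": 0.003, "roll": 0}
    - {"tx": -0.007, "ty": 0.038, "tz": 0.003, "roll": 0}
    - {"tx": -0.007, "ty": 0.038, "tz": 0.003, "roll": 0}
    - {"tx": -0.007, "ty": 0.038, "tz": 0.003, "roll": 0}
    - {"tx": -0.007, "ty": 0.038, "tz": 0.003, "roll": 0}
    - {"tx": -0.007, "ty": 0.038, "tz": 0.003, "roll": 0}
    - {"tx": -0.007, "ty": 0.038, "tz": 0.003, "roll": 0}
    - {"tx": -0.003, "ty": 0.037, "tz": 0.003, "roll": 0}
    - {"tx": 0, "ty": 0, "tz": 0, "roll": 0}
    - {"tx": 0, "ty": 0, "tz": 0, "roll": 0}

```text
time_s: 4.88
tool_pos: [0.3241, -0.241, 0.2145]
ee_rot: [0.103, 0.995, -0.0, 0.0]
force: [-0.7, -0.2, -0.4]
width: 0.0877
gripper_force: 0.0
```

Run:
```python
from h import *
c=capture('wrist'); print('cam',-c['R'].T@c['t'],'fwd',c['R'][2]); togo([.4203,-.2605,.148])
save('w2.png',c['frame'])
for th in('gauge','fork','needle'):
  for m in nets.masks_of('wrist',th): print(th,m['conf'],m['location'])
```

```text
cam [ 0.25392193 -0.22534083  0.35723021] fwd [ 0.26221478 -0.05529413 -0.96342409]
t 4.925 tcp [ 0.324  -0.2413  0.2145] ty ang 1.3639 z [ 0. -0. -1.] F [-0.14 -0.48 -0.25] M [ 0.   -0.14  0.04] w [0.0876 0.    ] q7 1.78
tool delta [-0.0981  0.001   0.0665]
gauge 0.74 [326.4, 322.3]
needle 0.46 [330.5, 316.4]
needle 0.39 [343.8, 318.5]
needle 0.2 [215.9, 549.6]
```

View pics/w2.png

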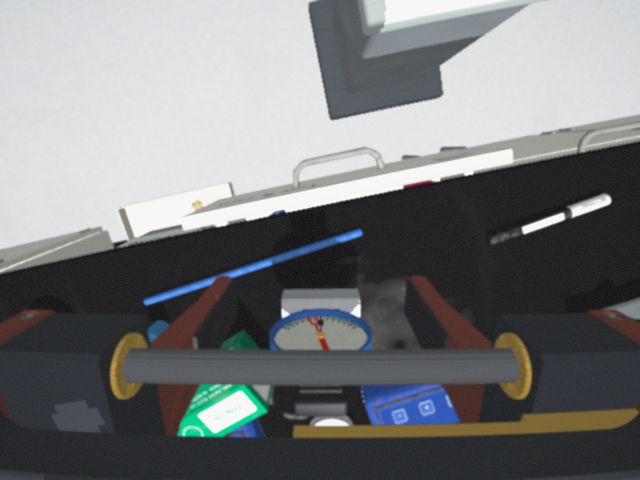

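In the wrist picture the dial is at (320,330), upside down, with the red fork and black needle visible. I'll rectify the dial plane to read the fork.

```bash
cat > dial.py <<'E'
from h import *
def rectify(c,o,yaw,xd,a=0,S=8):
    """dial image in gauge y (left = +y),z; o gauge origin; xd dial plane x; a lean about gauge x"""
    gx=np.array([np.cos(yaw),np.sin(yaw),0]); gy0=np.array([-np.sin(yaw),np.cos(yaw),0]); z0=np.array([0,0,1.])
    gy=gy0*np.cos(a)+z0*np.sin(a); gz=-gy0*np.sin(a)+z0*np.cos(a)
    yy,zz=np.meshgrid(np.arange(.05,-.05,-.001/S*2),np.arange(.128,.018,-.001/S*2))
    X=np.array(o)+xd*gx+yy[...,None]*gy+zz[...,None]*gz
    uv=proj(c,X.reshape(-1,3)).reshape(yy.shape+(2,)).astype(np.float32)
    return cv2.remap(c['frame'],uv[...,0],uv[...,1],cv2.INTER_CUBIC),yy,zz
E
python3 - <<'E'
from dial import *
c=capture('wrist')
m=nets.masks_of('wrist','gauge')[0]; P=pts(c,np.argwhere(m['pixels']))
yaw=-.203; gx=np.array([np.cos(yaw),np.sin(yaw)]); gy=np.array([-gx[1],gx[0]])
F=P[(P[:,2]>.018)&(P[:,2]<.032)]; print('foot',cv2.minAreaRect((F[:,:2]*1000).astype(np.float32)),len(F), np.median(F[:,2]))
D=P[(P[:,2]>.05)&(P[:,2]<.11)]; 
f=c['frame'];ij=np.argwhere(m['pixels']); w=ij[f[ij[:,0],ij[:,1]].min(1)>120]; W=pts(c,w); W=W[(W[:,2]>.045)&(W[:,2]<.11)]
o=np.array([.4203,-.2605]); print('white xg',np.percentile((W[:,:2]-o)@gx,[10,50,90]),len(W),'blue case yg',np.percentile((D[:,:2]-o)@gy,[0,2,98,100]),'z',D[:,2].min(),D[:,2].max())
xd=np.median((W[:,:2]-o)@gx); im,yy,zz=rectify(c,[*o,0],yaw,xd); save('rect1.png',im)
b=(im[...,2].astype(int)-im[...,0]>50); print('blue y range',yy[b].min(),yy[b].max(),zz[b].min())
for k in range(2,22,2): pass
E
```

```text
foot ((413.4685974121094, -259.01129150390625), (83.855712890625, 22.49803352355957), 79.1390151977539) 1217 0.025102478783289486
white xg [-0.00086115 -0.00016114  0.00044526] 1819 blue case yg [-0.04684622 -0.04370801  0.04425513  0.04744665] z 0.05000082590783757 0.10758779393226015
blue y range -0.048750000000000085 0.049 0.018249999999999905
```

View pics/rect1.png

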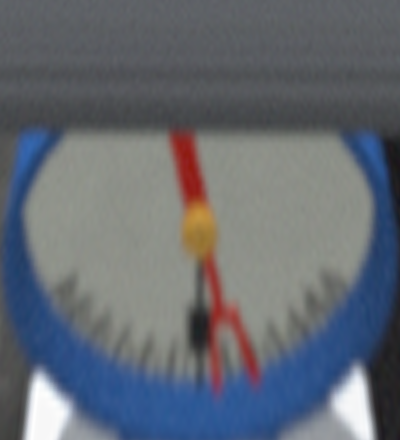

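Run:
```python
import cv2,numpy as np
im=cv2.imread('pics/rect1.png').astype(int); r=im[...,2]-im[...,1]
print('hub', np.argwhere((im[...,2]-im[...,0]>90)&(im[...,1]-im[...,0]>50)).mean(0))
for y in list(range(140,205,12))+list(range(260,396,9)):
    x=np.argwhere(r[y]>45).ravel(); k=np.argwhere(im[y].max(1)<75).ravel(); k=k[(k>150)&(k<260)]
    print(y,[(g[0],g[-1]) for g in np.split(x,np.where(np.diff(x)>2)[0]+1) if len(g)],'blk',k.mean() if len(k) else '')
```

```text
hub [226.85515873 198.99702381]
140 [(np.int64(170), np.int64(194))] blk 
152 [(np.int64(173), np.int64(196))] blk 
164 [(np.int64(176), np.int64(198))] blk 
176 [(np.int64(177), np.int64(201))] blk 
188 [(np.int64(180), np.int64(204))] blk 
200 [(np.int64(183), np.int64(206))] blk 
260 [(np.int64(204), np.int64(213))] blk 
269 [(np.int64(204), np.int64(216))] blk 
278 [(np.int64(206), np.int64(218))] blk 
287 [(np.int64(210), np.int64(220))] blk 
296 [(np.int64(211), np.int64(221))] blk 
305 [(np.int64(211), np.int64(233))] blk 199.5
314 [(np.int64(210), np.int64(238))] blk 199.0
323 [(np.int64(210), np.int64(241))] blk 199.0
332 [(np.int64(210), np.int64(216)), (np.int64(234), np.int64(245))] blk 199.0
341 [(np.int64(209), np.int64(216)), (np.int64(238), np.int64(248))] blk 198.5
350 [(np.int64(210), np.int64(218)), (np.int64(241), np.int64(251))] blk 199.0
359 [(np.int64(210), np.int64(219)), (np.int64(244), np.int64(255))] blk 
368 [(np.int64(211), np.int64(219)), (np.int64(247), np.int64(257))] blk 
377 [(np.int64(212), np.int64(220)), (np.int64(251), np.int64(257))] blk 
386 [(np.int64(215), np.int64(218))] blk 
395 [] blk
```

The fork reads about -0.23, so the required lean is about +0.23. Next I roll to align and go down onto the grip.

Call:
servo_tool:
  series:
    - {"tx": 0, "ty": 0, "tz": 0, "roll": 0.1735}
    - {"tx": 0, "ty": 0, "tz": 0, "roll": 0.1735}
    - {"tx": 0, "ty": 0, "tz": 0, "roll": 0.1735}
    - {"tx": 0, "ty": 0, "tz": 0, "roll": 0.1735}
    - {"tx": 0, "ty": 0, "tz": 0, "roll": 0.1735}
    - {"tx": 0, "ty": 0, "tz": 0, "roll": 0.1735}
    - {"tx": 0, "ty": 0, "tz": 0, "roll": 0.1735}
    - {"tx": 0, "ty": 0, "tz": 0, "roll": 0.1735}
    - {"tx": 0, "ty": 0, "tz": 0, "roll": 0.1735}
    - {"tx": 0, "ty": 0.0245, "tz": 0, "roll": 0}
    - {"tx": 0, "ty": 0.0245, "tz": 0, "roll": 0}
    - {"tx": 0, "ty": 0.0245, "tz": 0, "roll": 0}
    - {"tx": 0, "ty": 0.025, "tz": 0, "roll": 0}
    - {"tx": 0, "ty": 0, "tz": 0, "roll": 0}
  fingers: 0.06

```text
time_s: 6.92
tool_pos: [0.4219, -0.2596, 0.214]
ee_rot: [0.773, 0.635, 0.001, -0.0]
force: [-0.5, -0.0, 0.1]
width: 0.0596
gripper_force: 0.0
```

Run:
```python
from h import *
togo([.4207,-.2605,.148])
```

```text
t 6.925 tcp [ 0.4219 -0.2596  0.214 ] ty ang -0.1958 z [ 0.     0.001 -1.   ] F [-0.52 -0.01  0.12] M [-0.11 -0.01  0.02] w [0.0596 0.    ] q7 0.07
tool delta [-0.0012 -0.001   0.066 ]
```

Call:
servo_tool:
  series:
    - {"tx": -0.001, "ty": -0.001, "tz": 0.02, "roll": 0}
    - {"tx": 0, "ty": 0, "tz": 0.02, "roll": 0}
    - {"tx": 0, "ty": 0, "tz": 0.016, "roll": 0}
    - {"tx": 0, "ty": 0, "tz": 0.01, "roll": 0}
    - {"tx": 0, "ty": 0, "tz": 0, "roll": 0}

```text
time_s: 7.55
tool_pos: [0.4192, -0.2602, 0.1479]
ee_rot: [0.773, 0.634, -0.0, -0.001]
force: [0.3, -0.4, 0.0]
width: 0.0601
gripper_force: 0.0
```

Call:
servo_tool:
  series:
    - {"tx": 0, "ty": 0, "tz": 0, "roll": 0}
    - {"tx": 0, "ty": 0, "tz": 0, "roll": 0}
    - {"tx": 0, "ty": 0, "tz": 0, "roll": 0}
    - {"tx": 0, "ty": 0, "tz": 0, "roll": 0}
    - {"tx": 0, "ty": 0, "tz": 0, "roll": 0}
    - {"tx": 0, "ty": 0, "tz": 0, "roll": 0}
  fingers: 0.0

```text
time_s: 8.3
tool_pos: [0.4196, -0.2603, 0.1483]
ee_rot: [0.773, 0.634, -0.0, -0.0]
force: [0.0, 0.7, 1.2]
width: 0.0139
gripper_force: 30.0
```

Call:
servo_tool:
  series:
    - {"tx": 0, "ty": 0, "tz": -0.015, "roll": 0}
    - {"tx": 0, "ty": 0, "tz": -0.035, "roll": 0}
    - {"tx": 0, "ty": 0, "tz": -0.045, "roll": 0}
    - {"tx": 0, "ty": 0, "tz": -0.045, "roll": 0}
    - {"tx": 0.016, "ty": 0.003, "tz": 0, "roll": 0}
    - {"tx": 0.032, "ty": 0.006, "tz": 0, "roll": 0}
    - {"tx": 0.04, "ty": 0.007, "tz": 0, "roll": 0}
    - {"tx": 0.04, "ty": 0.007, "tz": 0, "roll": 0}
    - {"tx": 0.04, "ty": 0.007, "tz": 0, "roll": 0}
    - {"tx": 0.04, "ty": 0.007, "tz": 0, "roll": 0}
    - {"tx": 0.04, "ty": 0.007, "tz": 0, "roll": 0}
    - {"tx": 0.04, "ty": 0.007, "tz": 0, "roll": 0}
    - {"tx": 0.032, "ty": 0.006, "tz": 0, "roll": 0}
    - {"tx": 0.024, "ty": 0.004, "tz": 0, "roll": 0}
    - {"tx": 0.012, "ty": 0.002, "tz": 0, "roll": 0}
    - {"tx": 0, "ty": 0, "tz": 0, "roll": -0.148}
    - {"tx": 0, "ty": 0, "tz": 0, "roll": -0.148}
    - {"tx": 0, "ty": 0, "tz": 0, "roll": 0}
    - {"tx": 0, "ty": 0, "tz": 0, "roll": 0}

```text
time_s: 10.68
tool_pos: [0.5507, 0.0761, 0.288]
ee_rot: [0.672, 0.74, -0.0, -0.0]
force: [-0.1, -0.2, -3.0]
width: 0.0141
gripper_force: 30.0
```

Run:
```python
from dial import *
s,T=st(); print('body yaw',np.arctan2(T[1,1],T[0,1]))
ims=[]
for n in ('scene','side'):
    c=capture(n)
    l=proj(c,s['tool_pos']-[0,0,.08])[0]
    ms=[m for m in nets.masks_of(n,'gauge') if np.hypot(*(np.array(m['location'])[::-1]-l))<40]
    tcp=s['tool_pos']
    if ms:
        P=pts(c,np.argwhere(ms[0]['pixels'])); Q=(P-tcp)@T  # tool coords: x=+y gauge, y=gauge x, z down
        for nm,k in (('case',(Q[:,2]>.03)&(Q[:,2]<.11)),('foot',(Q[:,2]>.123)&(Q[:,2]<.150))):
            q=Q[k]; print(n,nm,len(q),'tool lo',np.round(np.percentile(q,2,0),4),'hi',np.round(np.percentile(q,98,0),4))
    sm=max(nets.masks_of(n,'seat'),key=lambda m:m['conf'])
    S=pts(c,np.argwhere(sm['pixels'])); S=S[(S[:,2]>.045)&(S[:,2]<.1)]; print('seat',len(S),cv2.minAreaRect((S[:,:2]*1000).astype(np.float32)))
    u,v=proj(c,tcp-[0,0,.13])[0].astype(int); a=c['frame'][v-75:v+75,u-65:u+65]; ims.append(cv2.resize(a,(390,450),interpolation=cv2.INTER_CUBIC))
save('lift.png',np.hstack(ims))
```

```text
t 10.675 tcp [0.5507 0.0761 0.288 ] ty ang 0.0958 z [-0.001 -0.    -1.   ] F [-0.06 -0.21 -3.  ] M [-0.06 -0.1  -0.08] w [1.41000e-02 2.99988e+01] q7 -0.4
body yaw 0.09581625591246543
scene case 915 tool lo [-0.046  -0.0127  0.0319] hi [0.045  0.0066 0.1084]
scene foot 279 tool lo [-0.0405 -0.0238  0.1238] hi [0.0422 0.0173 0.1459]
seat 854 ((551.8140869140625, 75.43523406982422), (95.17070007324219, 109.9049072265625), 5.83131742477417)
side case 904 tool lo [-0.0458 -0.0111  0.0329] hi [0.0437 0.0056 0.1084]
side foot 311 tool lo [-0.0434 -0.0211  0.1231] hi [0.0396 0.0152 0.1463]
seat 1152 ((553.2667846679688, 74.39906311035156), (86.39157104492188, 103.40017700195312), 5.608732223510742)
```

View pics/lift.png

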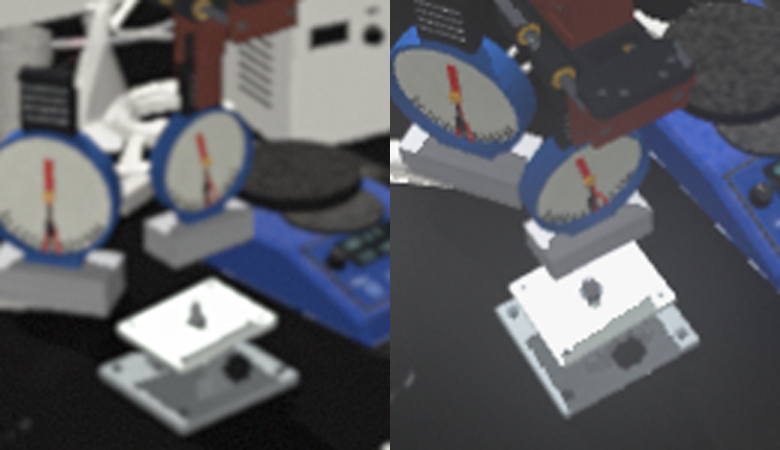

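The scene and side views show the gauge hanging upright and centred in the grip, above the stage pin (about (197,315) and (592,290)). Now I correct by 2 mm and go down in slow steps.

Call:
servo_tool:
  series:
    - {"tx": 0.002, "ty": 0.0025, "tz": 0.012, "roll": 0}
    - {"tx": 0, "ty": 0, "tz": 0.02, "roll": 0}
    - {"tx": 0, "ty": 0, "tz": 0.012, "roll": 0}
    - {"tx": 0, "ty": 0, "tz": 0.006, "roll": 0}
    - {"tx": 0, "ty": 0, "tz": 0.003, "roll": 0}
    - {"tx": 0, "ty": 0, "tz": 0.003, "roll": 0}
    - {"tx": 0, "ty": 0, "tz": 0.003, "roll": 0}
    - {"tx": 0, "ty": 0, "tz": 0, "roll": 0}

```text
time_s: 11.98
tool_pos: [0.5532, 0.0787, 0.2293]
ee_rot: [0.671, 0.741, -0.0, 0.0]
force: [0.4, 0.1, -2.8]
width: 0.0139
gripper_force: 30.0
```

Call:
servo_tool:
  series:
    - {"tx": 0, "ty": 0, "tz": 0.003, "roll": 0}
    - {"tx": 0, "ty": 0, "tz": 0.003, "roll": 0}
    - {"tx": 0, "ty": 0, "tz": 0.002, "roll": 0}
    - {"tx": 0, "ty": 0, "tz": 0, "roll": 0}

```text
time_s: 12.48
tool_pos: [0.5531, 0.0787, 0.2211]
ee_rot: [0.671, 0.741, -0.0, -0.0]
force: [-0.2, 1.1, -4.3]
width: 0.0138
gripper_force: 30.0
```

```bash
python3 -c "
from h import *
st()"
```

```text
t 12.475 tcp [0.5531 0.0787 0.2211] ty ang 0.0995 z [-0. -0. -1.] F [-0.16  1.08 -4.26] M [-0.02 -0.03  0.02] w [1.38000e-02 2.99989e+01] q7 -0.46
```

Call:
servo_tool:
  series:
    - {"tx": 0, "ty": 0, "tz": 0.002, "roll": 0}
    - {"tx": 0, "ty": 0, "tz": 0.002, "roll": 0}
    - {"tx": 0, "ty": 0, "tz": 0.002, "roll": 0}
    - {"tx": 0, "ty": 0, "tz": 0, "roll": 0}

```text
time_s: 12.98
tool_pos: [0.5532, 0.0786, 0.2152]
ee_rot: [0.671, 0.741, -0.0, -0.0]
force: [-0.3, -0.5, -3.6]
width: 0.0139
gripper_force: 30.0
```

Call:
servo_tool:
  series:
    - {"tx": 0, "ty": 0, "tz": 0.0015, "roll": 0}
    - {"tx": 0, "ty": 0, "tz": 0.001, "roll": 0}
    - {"tx": 0, "ty": 0, "tz": 0, "roll": 0}

```text
time_s: 13.35
tool_pos: [0.5534, 0.0781, 0.2129]
ee_rot: [0.671, 0.741, -0.0, 0.0]
force: [-0.1, -2.7, -0.8]
width: 0.0142
gripper_force: 30.0
```

Call:
servo_tool:
  series:
    - {"tx": -0.002, "ty": 0, "tz": 0.001, "roll": 0}
    - {"tx": -0.002, "ty": 0, "tz": 0.001, "roll": 0}
    - {"tx": 0, "ty": 0, "tz": 0, "roll": 0}

```text
time_s: 13.72
tool_pos: [0.5537, 0.0765, 0.2123]
ee_rot: [0.671, 0.742, 0.001, -0.0]
force: [-3.6, -0.6, 9.7]
width: 0.0137
gripper_force: 30.0
```

```bash
python3 -c "
from h import *
st()"
```

```text
t 13.725 tcp [0.5537 0.0765 0.2123] ty ang 0.1001 z [ 0.001  0.002 -1.   ] F [-3.57 -0.59  9.74] M [ 0.15  1.09 -0.02] w [1.37000e-02 3.00098e+01] q7 -0.46
```

Call:
servo_tool:
  series:
    - {"tx": -0.0036, "ty": -0.001, "tz": 0, "roll": 0}
    - {"tx": -0.0036, "ty": 0, "tz": 0.0002, "roll": 0}
    - {"tx": -0.0036, "ty": -0.0003, "tz": 0.0003, "roll": 0}
    - {"tx": -0.0036, "ty": -0.0003, "tz": 0.0004, "roll": 0}
    - {"tx": -0.0036, "ty": -0.0003, "tz": 0.0004, "roll": 0}
    - {"tx": -0.0036, "ty": -0.0003, "tz": 0.0005, "roll": 0}
    - {"tx": -0.0036, "ty": -0.0003, "tz": 0.0005, "roll": 0}
    - {"tx": -0.0036, "ty": -0.0003, "tz": 0.0006, "roll": 0}
    - {"tx": -0.0036, "ty": -0.0003, "tz": 0.0007, "roll": 0}
    - {"tx": -0.0036, "ty": -0.0003, "tz": 0.0008, "roll": 0}
    - {"tx": 0, "ty": 0, "tz": 0, "roll": 0}
    - {"tx": 0, "ty": 0, "tz": 0, "roll": 0}
    - {"tx": 0, "ty": 0, "tz": 0, "roll": 0}
    - {"tx": 0, "ty": 0, "tz": 0, "roll": 0}

```text
time_s: 15.48
tool_pos: [0.5562, 0.0404, 0.2083]
ee_rot: [0.671, 0.742, 0.003, 0.001]
force: [2.9, 0.1, 5.8]
width: 0.0134
gripper_force: 30.0
```

```bash
cat > look.py <<'E'
import sys
from dial import *
def plane(P):
    for _ in range(6):
        n=np.linalg.svd(P-P.mean(0),full_matrices=False)[2][2]; e=abs((P-P.mean(0))@n); P=P[e<max(.0025,np.percentile(e,90))]
    return n*np.sign(n[2]),P.mean(0)
s,T=st(); gx=T[:,1]; gy=T[:,0]; tcp=s['tool_pos']; ims=[]
for n in ('scene','side'):
    c=capture(n); l=proj(c,tcp-[0,0,.07])[0]; f=c['frame'].astype(int)
    for th in ('gauge','seat','needle','fork'):
        for m in nets.masks_of(n,th)[:3]:
            if np.hypot(*(np.array(m['location'])[::-1]-l))>60: continue
            ij=np.argwhere(m['pixels']); P=pts(c,ij)
            if th=='gauge':
                G=P[(P[:,2]>.05)]; D=(G-tcp)@np.c_[gx,gy]
                # lean from mask: top face/edges of foot: grey pixels
                col=f[ij[:,0],ij[:,1]]; b=col[:,2]-col[:,0]>40; B=pts(c,ij[b]); F=pts(c,ij[(np.ptp(col,axis=1)<25)&(col.max(1)>90)]); 
                q=np.c_[(F-tcp)@gx,(F-tcp)@gy,F[:,2]]; k=(q[:,0]<-.012)&(q[:,2]<.105)&(q[:,0]>-.03); q=q[k]
                r=cv2.minAreaRect((q[:,1:]*1000).astype(np.float32)) if len(q)>10 else None; print(n,'foot front rect',r)
            if th=='seat':
                nn,mm=plane(P[(P[:,2]>.04)&(P[:,2]<.1)]); print(n,'seat lean',np.arctan2(-nn@gy,nn[2]),len(P))
            print(n,th,round(m['conf'],2),np.round(m['location'],1))
    u,v=proj(c,tcp-[0,0,.1])[0].astype(int); ims.append(cv2.resize(c['frame'][v-55:v+55,u-48:u+48],(384,440),interpolation=cv2.INTER_CUBIC))
    a=float(sys.argv[2]); gz=np.cos(a)*np.array([0,0,1])-np.sin(a)*gy*[1,1,0]
    im,_,_=rectify(c,tcp-.148*gz,np.arctan2(gx[1],gx[0]),-.001,a); ims.append(im)
H=np.vstack([np.hstack([cv2.resize(x,(300,300)) for x in ims[i:i+2]]) for i in (0,2)]); save(sys.argv[1],H)
E
python3 look.py l1.png 0.21
```

```text
t 15.475 tcp [0.5562 0.0404 0.2083] ty ang 0.0998 z [ 0.006  0.003 -1.   ] F [2.88 0.08 5.76] M [ 0.54 -0.91 -0.12] w [1.34000e-02 3.00018e+01] q7 -0.39
scene foot front rect ((29.226001739501953, 81.69284057617188), (88.15546417236328, 29.281604766845703), 11.419649124145508)
scene gauge 0.75 [251.6 307.1]
scene seat lean 0.18629245903843233 316
scene seat 0.53 [278.7 302.8]
scene fork 0.63 [250.4 306.4]
side foot front rect ((26.779327392578125, 77.44564819335938), (84.80484008789062, 30.86918067932129), 10.563689231872559)
side gauge 0.67 [255.7 290.2]
side seat lean 0.19274751356529563 531
side seat 0.63 [278.8 283.5]
side needle 0.4 [277.7 282.8]
side fork 0.69 [279.5 290. ]
side fork 0.66 [257.5 289.8]
```

View pics/l1.png

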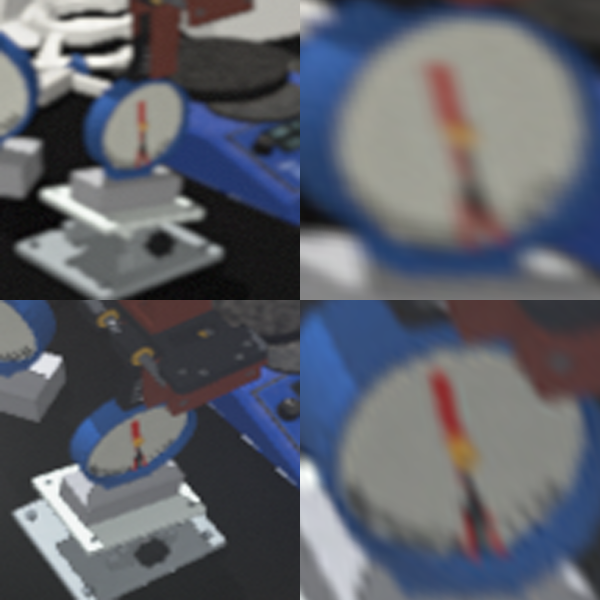

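The needle hangs just inside the fork's left prong: the fork is at about (485,540) and the needle at about (478,520) in the side rectified view. The foot looks flush, with foot and table both leaning about 0.19. I need about 0.04 rad more.

Call:
servo_tool:
  series:
    - {"tx": -0.0017, "ty": 0.0005, "tz": 0.0003, "roll": 0}
    - {"tx": -0.0017, "ty": 0.0005, "tz": 0.0004, "roll": 0}
    - {"tx": -0.0017, "ty": 0, "tz": 0.0004, "roll": 0}
    - {"tx": -0.0017, "ty": 0, "tz": 0.0004, "roll": 0}
    - {"tx": 0, "ty": 0, "tz": 0, "roll": 0}
    - {"tx": 0, "ty": 0, "tz": 0, "roll": 0}
    - {"tx": 0, "ty": 0, "tz": 0, "roll": 0}
    - {"tx": 0, "ty": 0, "tz": 0, "roll": 0}
    - {"tx": 0, "ty": 0, "tz": 0, "roll": 0}
    - {"tx": 0, "ty": 0, "tz": 0, "roll": 0}
    - {"tx": 0, "ty": 0, "tz": 0, "roll": 0}
    - {"tx": 0, "ty": 0, "tz": 0, "roll": 0}

```text
time_s: 17.48
tool_pos: [0.5572, 0.0337, 0.2067]
ee_rot: [0.671, 0.741, 0.003, 0.001]
force: [2.3, -0.0, 7.4]
width: 0.014
gripper_force: 30.0
```

```bash
sed -i 's/(300,300)) for x in ims\[i:i+2\]/(400,300) if 0 else (300,300),interpolation=cv2.INTER_CUBIC) for x in ims[i:i+2]/' look.py; python3 look.py l2.png 0.23
```

```text
t 17.475 tcp [0.5572 0.0337 0.2067] ty ang 0.0998 z [ 0.005  0.003 -1.   ] F [ 2.3  -0.02  7.44] M [ 0.56 -0.25 -0.08] w [1.4000e-02 3.0001e+01] q7 -0.38
scene foot front rect ((33.22694778442383, 81.08226013183594), (86.92532348632812, 28.767135620117188), 13.002516746520996)
scene gauge 0.83 [248.6 308.2]
scene seat lean 0.22814806905138704 324
scene seat 0.86 [281.6 303. ]
side foot front rect ((31.93021011352539, 81.02869415283203), (85.84819793701172, 38.706748962402344), 10.523683547973633)
side gauge 0.96 [254.  290.4]
side seat lean 0.22976742949200485 507
side seat 0.96 [278.9 287.9]
```

View pics/l2.png

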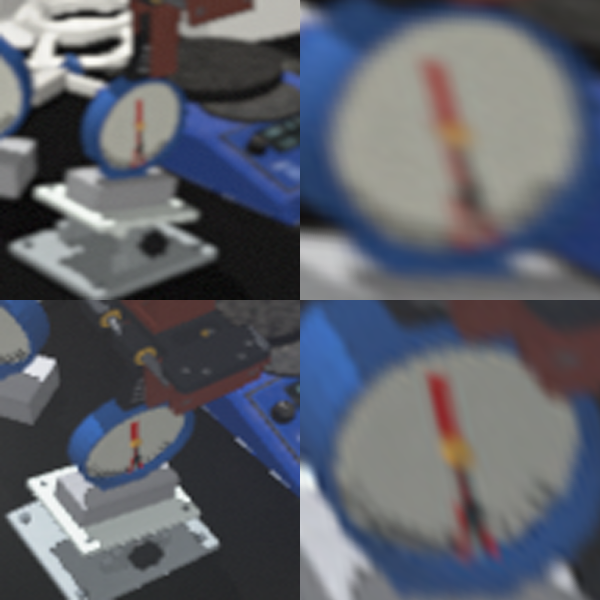

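```bash
cat > ang.py <<'E'
import sys
from dial import *
s,T=st(); gx=T[:,1]; gy=T[:,0]; tcp=s['tool_pos']; a=float(sys.argv[1])
gz=np.cos(a)*np.array([0,0,1])-np.sin(a)*gy*[1,1,0]
for n in ('side','scene'):
    cs=[capture(n) for _ in range(4)]; c=cs[0]; c['frame']=np.mean([k['frame'] for k in cs],0).astype(np.float32)
    im,yy,zz=rectify(c,tcp-.148*gz,np.arctan2(gx[1],gx[0]),-.001,a); im=im.astype(float)
    R_,G_,B_=im[...,0],im[...,1],im[...,2]
    w=np.clip(np.minimum(R_,G_)-B_-25,0,None)*(np.hypot(yy,zz-.078)<.02); hy,hz=(w*yy).sum()/w.sum(),(w*zz).sum()/w.sum()
    dy,dz=yy-hy,zz-hz; r=np.hypot(dy,dz); red=np.clip(R_-G_-15,0,None); dark=np.clip(150-R_,0,None)*(B_-R_<30)
    th=np.arctan2(dy,-dz); tt=np.arctan2(-dy,dz)   # from foot direction; + to gauge +y
    print(n,'hub',np.round([hy,hz],4))
    k=(r>.008)&(r<.024)&(abs(tt)<.6); print(' fork tail',round((red*tt)[k].sum()/red[k].sum(),3))
    for lo,hi in((.016,.022),(.022,.028),(.028,.034),(.034,.039)):
        b=np.arange(-.75,.45,.075); k0=(r>lo)&(r<hi)
        f=lambda q:[int(q[k0&(th>=x)&(th<x+.075)].mean()) for x in b]
        kk=k0&(abs(th+.2)<.35); print(' r',lo,'dark c',round((dark*th)[kk].sum()/dark[kk].sum(),3),'red c',round((red*th)[kk].sum()/red[kk].sum(),3)); print('  red',f(red)); print('  drk',f(dark))
print('bins',np.round(b+.0375,2))
E
python3 ang.py 0.229
```

```text
t 17.975 tcp [0.5572 0.0337 0.2067] ty ang 0.0998 z [ 0.005  0.003 -1.   ] F [0.31 0.82 7.2 ] M [ 0.56 -0.21 -0.1 ] w [1.36000e-02 3.00009e+01] q7 -0.38
side hub [-0.0016  0.0725]
 fork tail -0.251
 r 0.016 dark c -0.247 red c -0.103
  red [0, 0, 0, 0, 0, 0, 5, 7, 12, 15, 4, 0, 0, 0, 0, 0]
  drk [13, 13, 13, 22, 44, 68, 78, 70, 42, 18, 12, 11, 13, 14, 14, 13]
 r 0.022 dark c -0.242 red c -0.087
  red [0, 0, 0, 0, 0, 0, 0, 3, 35, 23, 1, 0, 0, 0, 0, 0]
  drk [16, 16, 19, 25, 46, 74, 98, 87, 42, 21, 15, 16, 16, 15, 13, 13]
 r 0.028 dark c -0.192 red c -0.182
  red [0, 0, 0, 0, 1, 17, 9, 0, 19, 15, 1, 0, 0, 0, 0, 0]
  drk [24, 20, 33, 29, 27, 43, 67, 62, 39, 31, 43, 38, 31, 32, 32, 35]
 r 0.034 dark c -0.175 red c -0.246
  red [0, 0, 0, 0, 3, 39, 9, 0, 13, 12, 0, 0, 0, 0, 0, 0]
  drk [25, 24, 31, 28, 32, 38, 53, 43, 48, 55, 52, 37, 43, 52, 63, 64]
scene hub [-0.0016  0.0788]
 fork tail -0.299
 r 0.016 dark c -0.22 red c -0.121
  red [0, 0, 0, 0, 0, 0, 1, 5, 5, 3, 1, 0, 0, 0, 0, 0]
  drk [0, 0, 0, 9, 23, 35, 44, 44, 37, 24, 10, 1, 0, 0, 0, 0]
 r 0.022 dark c -0.221 red c -0.047
  red [0, 0, 0, 0, 0, 0, 0, 2, 9, 11, 7, 1, 0, 0, 0, 0]
  drk [0, 0, 0, 3, 21, 42, 58, 59, 43, 21, 6, 0, 0, 0, 0, 0]
 r 0.028 dark c -0.273 red c -0.107
  red [0, 0, 0, 0, 0, 1, 5, 8, 14, 14, 6, 0, 0, 0, 0, 0]
  drk [4, 4, 5, 9, 18, 30, 35, 28, 15, 4, 1, 1, 1, 1, 1, 0]
 r 0.034 dark c -0.238 red c -0.149
  red [0, 0, 0, 0, 0, 9, 14, 12, 16, 17, 7, 0, 0, 0, 0, 0]
  drk [36, 40, 37, 35, 36, 37, 32, 27, 21, 18, 21, 26, 26, 24, 23, 22]
bins [-0.71 -0.64 -0.56 -0.49 -0.41 -0.34 -0.26 -0.19 -0.11 -0.04  0.04  0.11
  0.19  0.26  0.34  0.41]
```

The needle reads about -0.23 to -0.24 and the fork about -0.23. The small sideways offset in the scene and side views is parallax. Table lean is 0.229, TCP height 0.2067 matches a flush foot (0.207), and yaw is 0.100 against about 0.097 for the stage. Handing in.

```bash
python3 -c "
from bench import bot
print(bot.hand_in())"
```

```text
the job is handed in; nothing more can be done
None
```

I handed the job in with the gauge still held on the stage pin: foot flush, square to the stage, leaning about 0.23 rad. By my measurements the needle rests between the fork's prongs; the hand-in gave no verdict.

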